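# Open up the tyre truer and hold its sprung guard for a drum change

## Task

I want to change the sanding drum on the tyre truer: slacken the carriage's clamp knob about a quarter turn anticlockwise, draw the carriage away from the drum fully back to its stop, then swing the sprung yellow guard up to 60 degrees and keep holding it there so that I can get at the drum. Finish while still holding the guard at 60 degrees, because it springs shut if you let go, and leave the red model car, the tape roll, the jar and the screwdriver where they are.

Things in the scene. Friction and masses are not known exactly. Their poses are not given: they have to be found in the camera images.
- truer: Tyre truer fixed to the table: blue bed 330 x 220 mm, top 18 mm up; brown abrasive drum 50 mm across between two aluminium pillars, motor on its -y side, black switch box on +y. Origin on the table; machine x runs from the carriage end (front, nearer the robot) to the guard hinge (back), z up. Bed spans x -200 to +130, y -110 to +110 mm; drum centre x +35, z 66 mm.
- knob (a joint): Clamp knob in rad about its upright axis, 0 to 2.4, growing anticlockwise seen from above, which slackens. Near 0 it locks the carriage to its rail (over 25 N); the grip fades as it turns and is gone above 0.75; a quarter turn leaves it properly slack. Needs about 0.2 N m; stays where left.
- knob_grip (a point): Middle of the clamp knob's black wing, on the knob's axis, 79 mm above the table; rides with the carriage (125 mm in front of the truer's origin at carriage 0). The wing is 46 mm long (point x), 12 mm thick (point y), 24 mm tall (67 to 91 mm up). Site x turns with the knob, parallel to machine x at knob 0. The carriage top below is 50 mm above the table.
- carriage (a joint): Travel of the aluminium carriage in metres along the machine's -x (away from the drum, towards the robot): 0 with its tyre at the drum, 0.030 fully back against its stop. Slides with about 2 N when the knob is slack (it may be drawn by the knob); stays where it is left.
- guard (a joint): Angle of the hinged guard in radians above level: 0 shut, 1.75 fully open, 60 degrees = 1.047. The hinge pin is at the back of the machine and lies along the machine's y; the front edge swings up and back. A spring and its weight shut it from any angle; 2 to 3.5 N at the pull bar holds it.
- hood: The guard itself: yellow frame 110 mm wide with clear panels over the drum, carrying the pull bar; it moves with joint guard. Origin on the hinge pin; with the guard shut its axes are those of the machine, and it turns about its y.
- bar_mid (a point): Middle of the guard's red pull bar: round, 10 mm thick, along y, 80 mm clear between its end arms, with a 26 mm open gap to the yellow front edge. From the hinge pin it lies 141 mm towards machine -x and 10 mm up when shut (125 mm above the table). Nothing within 35 mm below it.
- guard_hinge (a point): Middle of the hinge pin, fixed on the machine: 100 mm behind its origin (machine +x), 115 mm above the table; axes as the machine's.
- car: Red model racing car, 165 x 84 x 38 mm, loose on the table beside the machine, origin under its middle. Leave alone.
- tape: Tan roll of masking tape lying flat, 96 mm across, 24 mm high, loose, origin under its middle. Leave alone.
- jar: Small jar with green cap, 36 mm across, 52 mm high, loose, origin under its middle. Leave alone.
- driver: Screwdriver with yellow handle, 160 mm long, lying loose, origin under its middle. Leave alone.

How it is judged:
By the outcome, as a careful person would: the job done as asked, in the order asked, and still so for the second after the job is handed in, while the arm keeps its last pose, push and grip.
It also fails if it takes over 51 s, if anything falls off the work surface, if the arm or the gripper's body presses on something with over 40 N, if the wrist force passes 120 N, or if a joint passes its speed limit or range.

## Robot

A 6-joint arm with a two-finger parallel gripper is mounted at the origin on the work surface. World frame = base frame: x ahead of the robot, y to its left, z up, the work surface at z = 0. Lengths are in m, angles in rad, forces in N, time in s.
With the tool pointing down it reaches from about 0.3 to 0.825 m from the base axis. Payload 5.4 kg.
Tool frame: the origin (TCP) lies at the very end of the fingers, on their centre line; the grasp point (between the pads) lies 19 mm behind it; z points along the fingers, y is the line along which they close (so a half turn about z gives the same grasp; the last joint's range is limited). The gripper opens to 92 mm and grips with 3 to 60 N. Pads are 20 mm wide; open, the fingers measure 128 mm over their backs; the gripper's body (75 mm by 189 mm) begins 69 mm behind the grasp point.
Start: joints at [-1.447, 0.158, 1.597, -0, 1.386, -0.21], TCP at [0.188, -0.543, 0.215] pointing down, gripper open.
Joint ranges: [-2.91, 2.91], [-0.94, 2.29], [0.18, 2.7], [-1.29, 4.43], [0.17, 2.64], [-3, 3]. Speed limits (rad/s): [2.57, 2.57, 3.14, 3.14, 3.14, 3.14].

## Interface

Orientations are given as a rotation vector (axis times angle).
In Python, from workcell import bot gives the robot as it stands. Calls block until the motion is done:
- bot.goto(position, orientation): joint-space move of the TCP to a pose.
- bot.line_to(position, rot=None, max_speed=0.15): straight line of the TCP; rot=None keeps the orientation; max_speed is the mean speed in m/s.
- bot.set_joints(angles): joint-space move.
- bot.set_gripper(opening, newtons=None): opening from 0.0 (shut) to 1.0 (fully open); newtons is the grip in N (None keeps the last); returns when the fingers have stopped.
- bot.hold(seconds).
- bot.inverse_kinematics(position, orientation): joint angles nearest the present ones, or None.
- bot.read_camera(name): name is "scene" or "top" or "wrist"; returns a dict with "pixels" (420x560x3 uint8, blue, green, red), "fx", "fy", "cx", "cy" (pixels), "R" (3x3) and "t" (3): a world point X has camera coordinates R X + t. Camera axes: x right, y down, z forward; pixel columns grow to the right and rows downward; lengths in m; the calibration is good to about 2 mm. A picture is of the moment at which its call begins. There is no depth.
A pose or a line that the arm cannot do raises bot.MotionError and nothing moves.
- bot.job_done(): hands the job in; it is judged then, once.
Readings, each from a call of its own:
- bot.current_clock(): time.
- bot.current_joints(): joint angles.
- bot.current_joint_vel(): joint speeds.
- bot.current_effort(): joint torques, N m.
- bot.current_ee_pos(): TCP position.
- bot.current_tool_rot(): TCP orientation.
- bot.current_contact_force(): force on the tool from outside, world axes, zero at the start.
- bot.current_ft_torque(): the same for the moment, N m.
- bot.current_opening(): opening from 0.0 (shut) to 1.0 (fully open).
- bot.current_grip_force(): force on a finger pad.
Only numpy, scipy, OpenCV 4.12 (cv2) and the standard library are available. Lean on these libraries where they do the work, as an engineer would, in place of code of your own. Each camera call takes 0.05 s, during which the arm holds its last target. There are 200 camera calls.

## Working session

There is one attempt and no reset: what is moved stays moved. The work goes in short steps, each a Python script; the robot and the scene stay as the last script left them, time stands still between calls to the robot, and variables do not carry over. Pictures are saved under pics/ and viewed, at most 10 in all, crops included, and the job is handed in when it is done.

```bash
mkdir -p pics; ls; python3 - <<'E'
from workcell import bot
import cv2,numpy as np,pickle
d={}
for n in("scene","top"):
    c=bot.read_camera(n);d[n]=c;cv2.imwrite(f"pics/{n}0.png",c["pixels"]);print(n,c["fx"],c["cx"],c["cy"],np.round(c["R"],3).tolist(),np.round(c["t"],3))
pickle.dump(d,open("c0.pkl","wb"));print(bot.current_clock())
E
```

```text
pics
scene 379.9073539697262 277.951306739901 215.15488577225221 [[0.399, 0.917, 0.009], [0.724, -0.309, -0.617], [-0.563, 0.253, -0.787]] [-0.267 -0.335  1.217]
top 465.69133915368656 276.81752981911956 204.30485421384827 [[0.018, -1.0, -0.016], [-0.992, -0.016, -0.129], [0.128, 0.018, -0.992]] [0.028 0.592 0.93 ]
0.1
```

View pics/top0.png

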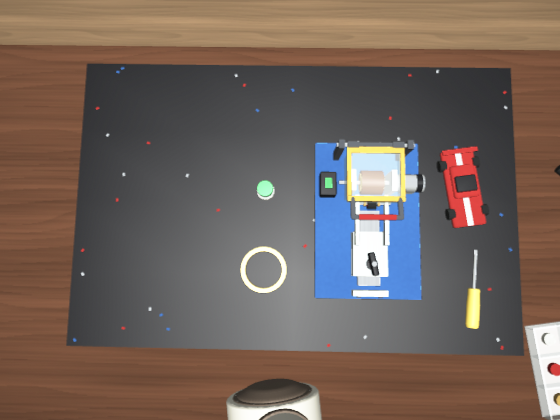

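View pics/scene0.png

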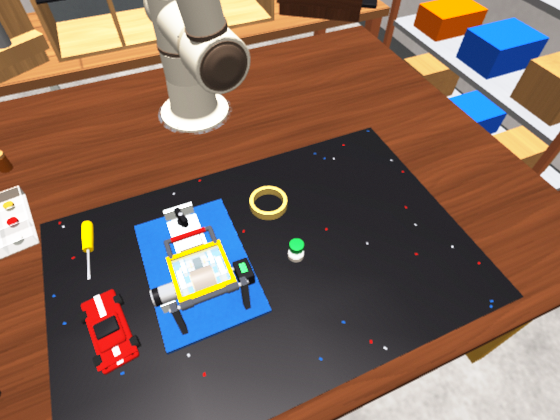

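The top view shows the machine almost square to the world: bed corners at about (316,143) and (421,299), the wing at (374,264) and the red bar at about (376,216). The tape, jar, car and driver are all clear of the bed.

```bash
cat >h.py <<'E'
import numpy as np,cv2
def ray(c,u,v,z):
    d=np.array([(u-c["cx"])/c["fx"],(v-c["cy"])/c["fy"],1]);R=np.array(c["R"]);o=-R.T@c["t"];d=R.T@d
    return o+d*(z-o[2])/d[2]
def proj(c,X):
    p=np.array(c["R"])@X+c["t"];return np.array([c["fx"]*p[0]/p[2]+c["cx"],c["fy"]*p[1]/p[2]+c["cy"]])
def tri(cs,uvs):
    A=[];b=[]
    for c,(u,v) in zip(cs,uvs):
        R=np.array(c["R"]);t=np.array(c["t"]);x=(u-c["cx"])/c["fx"];y=(v-c["cy"])/c["fy"]
        A+=[R[0]-x*R[2],R[1]-y*R[2]];b+=[x*t[2]-t[0],y*t[2]-t[1]]
    return np.linalg.lstsq(np.array(A),np.array(b),rcond=None)[0]
E
python3 - <<'E'
import pickle,cv2,numpy as np
from h import *
d=pickle.load(open("c0.pkl","rb"));est=[]
for n in d:
    c=d[n];im=c["pixels"];h=cv2.cvtColor(im,cv2.COLOR_BGR2HSV)
    m=cv2.inRange(h,(100,150,60),(125,255,255))
    k,l,s,_=cv2.connectedComponentsWithStats(m)
    if n=="scene": m[:, 300:]=0
    else: m[:,:300]=0;m[:,440:]=0
    m=cv2.morphologyEx(m,cv2.MORPH_OPEN,np.ones((3,3)))
    hull=cv2.convexHull(np.vstack(cv2.findContours(m,0,1)[0]))
    P=np.array([ray(c,u,v,.018)[:2] for u,v in hull[:,0]],np.float32)
    (ce,sz,a)=cv2.minAreaRect(P);print(n,ce,sz,a);est.append(ce)
c=d["top"];im=c["pixels"];h=cv2.cvtColor(im,cv2.COLOR_BGR2HSV)
# knob
g=im.max(2);m=(g<70).astype(np.uint8);w=np.zeros_like(m);w[250:280,360:392]=m[250:280,360:392]
k,l,s,ce=cv2.connectedComponentsWithStats(w);print("black",s[1:].tolist(),ce[1:])
cr=im[130:310,300:440];cv2.imwrite("pics/topcrop.png",cv2.resize(cr,None,fx=3.2,fy=3.2,interpolation=2))
E
```

```text
scene (0.5663564205169678, -0.23859667778015137) (0.3344064950942993, 0.3950270414352417) 0.15609005093574524
top (0.5643972158432007, -0.15132570266723633) (0.32486119866371155, 0.21773473918437958) 0.02369033358991146
black [[368, 253, 7, 22, 47], [374, 254, 1, 2, 2], [375, 259, 1, 1, 1], [377, 267, 1, 4, 4], [378, 272, 1, 2, 2]] [[370.4893617  263.25531915]
 [374.         254.5       ]
 [375.         259.        ]
 [377.         268.5       ]
 [378.         272.5       ]]
```

View pics/topcrop.png

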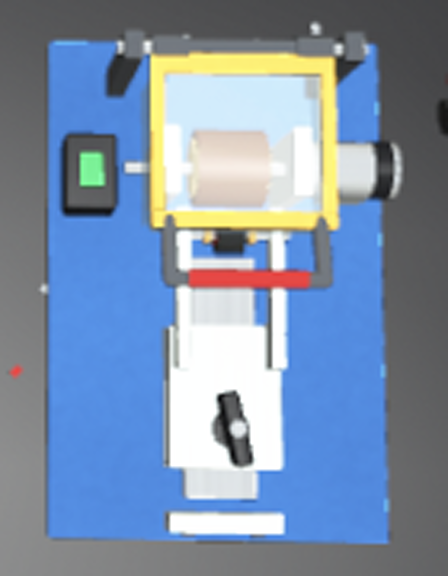

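The crop shows the bed level with the image axes. The wing runs from (228,393) to (242,465) in the crop, so the knob already sits about 0.2 rad anticlockwise. The red bar's middle is at about (250,279), with the gap open behind it.

```bash
python3 - <<'E'
import pickle,cv2,numpy as np
from h import *
from workcell import bot
from scipy.spatial.transform import Rotation as Ro
d=pickle.load(open("c0.pkl","rb"));uv=[]
for n,(x0,x1,y0,y1) in dict(top=(345,410,205,228),scene=(160,225,222,256)).items():
    c=d[n];h=cv2.cvtColor(c["pixels"],cv2.COLOR_BGR2HSV)
    m=cv2.inRange(h,(0,150,80),(8,255,255))|cv2.inRange(h,(172,150,80),(180,255,255))
    w=np.zeros_like(m);w[y0:y1,x0:x1]=m[y0:y1,x0:x1]
    k,l,s,ce=cv2.connectedComponentsWithStats(w);i=1+s[1:,4].argmax();r=cv2.minAreaRect(cv2.findNonZero((l==i).astype(np.uint8)))
    print(n,s[i],ce[i],r,ray(c,*ce[i],.125),[ray(c,*q,.125)[:2].round(4).tolist() for q in cv2.boxPoints(r)]);uv.append(ce[i])
print("tri bar",tri([d["top"],d["scene"]],uv))
c=d["top"]
a=ray(c,300+228/3.2,130+393/3.2,.091);b=ray(c,300+242/3.2,130+465/3.2,.091);print("wing",a,b,(a+b)/2,np.arctan2(*(a-b)[1::-1]))
p=np.array([.474,-.151,.09])
def rv(yaw): return (Ro.from_euler("z",yaw)*Ro.from_euler("x",np.pi)).as_rotvec()
print(bot.current_tool_rot())
for y in np.arange(-4.5,4.6,.5):
    q=bot.inverse_kinematics(p,rv(y)); print(y,None if q is None else np.round(q,2))
E
```

```text
top [359 215  37   5 161] [377.81987578 216.70186335] ((377.0, 217.0), (4.0, 36.0), 90.0) [ 0.55946172 -0.15372978  0.125     ] [[0.5621, -0.1185], [0.5632, -0.1859], [0.5556, -0.1858], [0.5546, -0.1185]]
scene [171 228  35  15 140] [187.19285714 234.57142857] ((187.6397247314453, 234.45196533203125), (4.107826232910156, 35.72922134399414), 71.02959442138672) [ 0.55848014 -0.15310588  0.125     ] [[0.554, -0.1869], [0.5527, -0.1166], [0.5632, -0.1169], [0.5642, -0.1867]]
tri bar [ 0.55936931 -0.15330164  0.12626449]
wing [ 0.49271738 -0.14715021  0.091     ] [ 0.4498625  -0.15517207  0.091     ] [ 0.47128994 -0.15116114  0.091     ] 0.1850453425131509
[-3.09630540e+00 -5.21618647e-01 -1.24468199e-04]
-4.5 [-0.55  0.1   1.93  0.    1.12 -0.76]
-4.0 [-0.55  0.1   1.93  0.    1.12 -1.26]
-3.5 [-0.55  0.1   1.93 -0.    1.12 -1.76]
-3.0 [-0.55  0.1   1.93  0.    1.12 -2.26]
-2.5 [-0.55  0.1   1.93 -0.    1.12 -2.76]
-2.0 None
-1.5 [-0.55  0.1   1.93 -0.    1.12  2.52]
-1.0 [-0.55  0.1   1.93 -0.    1.12  2.02]
-0.5 [-0.55  0.1   1.93  0.    1.12  1.52]
0.0 [-0.55  0.1   1.93 -0.    1.12  1.02]
0.5 [-0.55  0.1   1.93  0.    1.12  0.52]
1.0 [-0.55  0.1   1.93 -0.    1.12  0.02]
1.5 [-0.55  0.1   1.93  0.    1.12 -0.48]
2.0 [-0.55  0.1   1.93  0.    1.12 -0.98]
2.5 [-0.55  0.1   1.93  0.    1.12 -1.48]
3.0 [-0.55  0.1   1.93  0.    1.12 -1.98]
3.5 [-0.55  0.1   1.93  0.    1.12 -2.48]
4.0 [-0.55  0.1   1.93 -0.    1.12 -2.98]
4.5 [-0.55  0.1   1.93 -0.    1.12  2.8 ]
```

```bash
cat >>h.py <<'E'
from scipy.spatial.transform import Rotation as Ro
def rv(yaw): return (Ro.from_euler("z",yaw)*Ro.from_euler("x",np.pi)).as_rotvec()
def st(bot,s=""): print(s,"t%.1f"%bot.current_clock(),np.round(bot.current_ee_pos(),4),"F",np.round(bot.current_contact_force(),1),"M",np.round(bot.current_ft_torque(),2),"op%.3f gf%.1f"%(bot.current_opening(),bot.current_grip_force()))
E
python3 - <<'E'
from h import *
from workcell import bot
x,y,a=.472,-.152,.185
bot.set_gripper(.5,35)
bot.goto([x,y,.14],rv(a)); st(bot,"above")
bot.line_to([x,y,.063]);st(bot,"down")
bot.set_gripper(0,35);st(bot,"grip")
for k in (.4,.8,1.2,1.47):
    bot.goto([x,y,.063],rv(a+k)); st(bot,k)
c=bot.read_camera("top");cv2.imwrite("pics/t1.png",cv2.resize(c["pixels"][130:310,300:440],None,fx=3.2,fy=3.2,interpolation=2))
E
```

```text
above t2.7 [ 0.4721 -0.1529  0.1403] F [-0.5  0.9  0.6] M [0.01 0.01 0.03] op0.499 gf0.0
down t3.4 [ 0.4725 -0.1526  0.0637] F [ 0.1 -0.3 -0.5] M [ 0.03  0.03 -0.04] op0.494 gf0.0
grip t3.9 [ 0.4725 -0.1523  0.0637] F [-1.1  0.6  4.4] M [ 0.07  0.02 -0.04] op0.238 gf35.0
0.4 t4.3 [ 0.4724 -0.152   0.0637] F [-0.5  1.6  5.6] M [ 0.26  0.1  -0.05] op0.242 gf35.0
0.8 t4.8 [ 0.4721 -0.1517  0.0636] F [-1.9  2.1  5.5] M [ 0.39  0.24 -0.14] op0.243 gf35.0
1.2 t5.3 [ 0.472  -0.1515  0.0636] F [-1.9  2.6  7.2] M [ 0.5   0.34 -0.11] op0.243 gf35.0
1.47 t5.6 [ 0.472  -0.1515  0.0636] F [-2.1  2.5  7.3] M [ 0.44  0.24 -0.12] op0.244 gf35.0
```

View pics/t1.png

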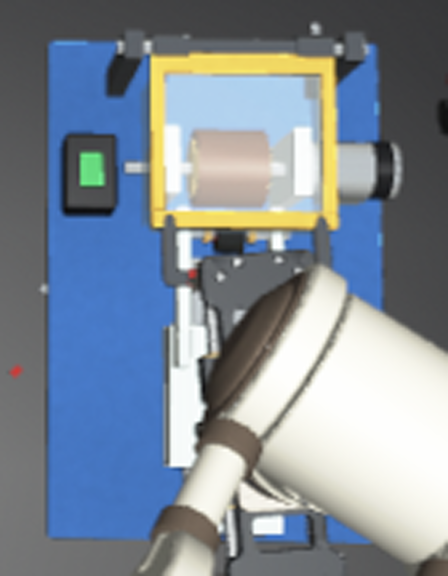

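The arm blocks the view of the wing here. The fingers stopped at 22 mm, not the wing's 12 mm, so they have probably closed on the round hub below it. I'll back off and look.

```bash
python3 - <<'E'
from h import *
from workcell import bot
bot.set_gripper(.5);bot.line_to([.472,-.152,.15]);st(bot)
c=bot.read_camera("wrist");w=c["pixels"]
c2=bot.read_camera("scene")["pixels"][180:300,120:270]
cv2.imwrite("pics/w1.png",np.hstack([cv2.resize(w,(400,300)),cv2.resize(c2,(375,300),interpolation=2)]))
print(proj(c,np.array([.472,-.152,.091])))
E
```

```text
t6.9 [ 0.4715 -0.1517  0.1491] F [-1.1 -0.  -0.1] M [-0.02 -0.11 -0.03] op0.496 gf0.0
[280.27844287 227.7645391 ]
```

View pics/w1.png

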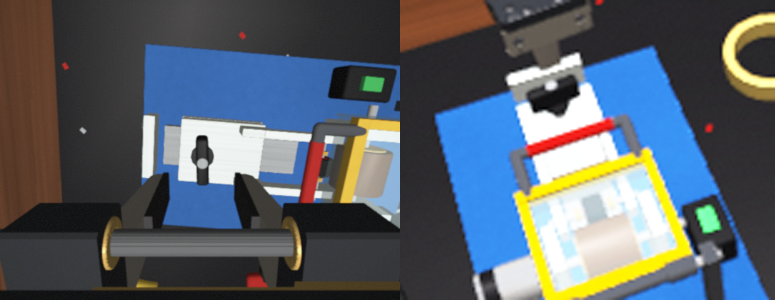

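The knob did turn. In the wrist view (left half) the wing runs from (202,137) to (203,184), straight across the machine axis. I'll measure its angle, then re-grip higher, on the wing itself.

```bash
python3 - <<'E'
from h import *
from workcell import bot
c=bot.read_camera("wrist");im=c["pixels"]
m=(im.max(2)<75).astype(np.uint8);w=np.zeros_like(m);w[180:265,255:315]=m[180:265,255:315]
k,l,s,ce=cv2.connectedComponentsWithStats(w);i=1+s[1:,4].argmax();print(s[i],ce[i])
a=ray(c,202*1.4,137*1.4,.091);b=ray(c,203*1.4,184*1.4,.091);print(a,b,(a+b)/2,np.arctan2(*(a-b)[1::-1]))
P=np.array([ray(c,u,v,.091)[:2] for v,u in np.argwhere(l==i)],np.float32);print(cv2.minAreaRect(P))
E
```

```text
[269 191  30  41 733] [283.36562074 210.97135061]
[ 0.47117597 -0.12728851  0.091     ] [ 0.47595194 -0.17230292  0.091     ] [ 0.47356395 -0.14979571  0.091     ] 1.676499729508949
((0.4727326035499573, -0.1401681900024414), (0.019114622846245766, 0.026981936767697334), 4.860116481781006)
```

```bash
python3 - <<'E'
from h import *
from workcell import bot
bot.line_to([.4725,-.151,.072]);bot.set_gripper(0,25);st(bot,"grip")
x0=.4725
for x in (.462,.452,.447,.445,.443,.441,.439,.437,.435):
    bot.line_to([x,-.151,.072],max_speed=.06);st(bot,x)
    if abs(bot.current_contact_force()[0])>12: break
bot.hold(.2);st(bot)
E
```

```text
grip t8.4 [ 0.4726 -0.1512  0.0723] F [-1.1  0.   2.9] M [-0.07  0.12  0.17] op0.129 gf25.0
0.462 t8.7 [ 0.4616 -0.1512  0.0723] F [-2.7 -0.4  4.5] M [-0.14  0.29  0.2 ] op0.132 gf25.0
0.452 t9.0 [ 0.4516 -0.1512  0.0723] F [-2.1 -1.7  5.7] M [-0.16  0.3   0.15] op0.129 gf25.0
0.447 t9.3 [ 0.4469 -0.1512  0.0723] F [-0.4 -2.1  5.2] M [-0.19  0.06  0.22] op0.128 gf25.0
0.445 t9.5 [ 0.4452 -0.1512  0.0723] F [ 1.5 -0.6  4.6] M [-0.23 -0.22  0.19] op0.130 gf25.0
0.443 t9.8 [ 0.4444 -0.1513  0.0723] F [ 6.  -0.8  1.1] M [-0.14 -1.22  0.19] op0.129 gf25.0
0.441 t10.0 [ 0.4443 -0.1513  0.0724] F [14.6 -0.6 -4.9] M [-0.09 -2.63  0.17] op0.128 gf25.0
 t10.2 [ 0.4443 -0.1513  0.0724] F [13.8 -0.6 -4.6] M [-0.11 -2.55  0.26] op0.131 gf25.0
```

```bash
python3 - <<'E'
from h import *
from workcell import bot
p=bot.current_ee_pos()
bot.line_to([.4443,-.151,.072],max_speed=.06);st(bot)
bot.set_gripper(.4);bot.line_to([.4443,-.151,.2]);
bot.goto([.5588,-.152,.2],rv(np.pi/2));bot.set_gripper(.2);st(bot)
c=bot.read_camera("wrist");im=c["pixels"]
h=cv2.cvtColor(im,cv2.COLOR_BGR2HSV);m=cv2.inRange(h,(0,150,80),(8,255,255))|cv2.inRange(h,(172,150,80),(180,255,255))
k,l,s,ce=cv2.connectedComponentsWithStats(m)
for i in range(1,k):
    if s[i,4]>100: print(s[i],ray(c,*ce[i],.125))
print(proj(c,np.array([.5588,-.152,.125])),proj(c,np.array([.54,-.152,.11])))
cv2.imwrite("pics/w2.png",np.hstack([cv2.resize(im,(400,300)),cv2.resize(bot.read_camera("scene")["pixels"],(400,300))]))
E
```

```text
t10.5 [ 0.4446 -0.1512  0.0723] F [ 1.9 -1.3  4.4] M [-0.24 -0.44  0.19] op0.126 gf25.0
 t13.0 [ 0.5585 -0.1521  0.2003] F [-0.1  0.9 -0.1] M [-0.07 -0.06  0.01] op0.201 gf0.0
[ 275  172   16   97 1333] [ 0.56061133 -0.15182825  0.125     ]
[276 360  46  12 439] [ 0.57213463 -0.27031111  0.125     ]
[280 379  46  22 753] [ 0.57710448 -0.29331081  0.125     ]
[279.87870442 220.27694491] [254.94057507 214.93849702]
```

View pics/w2.png

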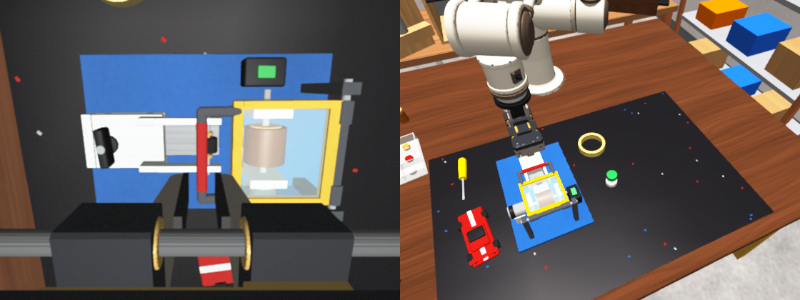

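Wrist view: the carriage is back at its stop, and the bar at (202,155) sits between the fingers with the gap clear to the yellow edge at (238,150). The loose items haven't moved.

```bash
python3 - <<'E'
from h import *
from workcell import bot
c=bot.read_camera("wrist")
a=ray(c,98*1.4,130*1.4,.091);b=ray(c,112*1.4,165*1.4,.091);print("wing",a,b,np.arctan2(*(a-b)[1::-1]))
x,y=.5596,-.152
for z in (.14,.13,.12,.108):
    bot.line_to([x,y,z],max_speed=.08);st(bot,z)
    if np.linalg.norm(bot.current_contact_force())>8: break
else:
    bot.set_gripper(0,20);st(bot,"grip")
E
```

```text
wing [ 0.44650179 -0.13008115  0.091     ] [ 0.45848915 -0.17039525  0.091     ] 1.8598192025684486
0.14 t14.0 [ 0.56   -0.1522  0.1406] F [-0.6 -0.  -0.1] M [-0.03 -0.1   0.01] op0.201 gf0.0
0.13 t14.3 [ 0.5592 -0.1518  0.1293] F [-1.  -0.2  0.6] M [-0.05 -0.1  -0.03] op0.197 gf0.0
0.12 t14.6 [ 0.559  -0.1517  0.1191] F [ 0.4  0.7 -0.1] M [-0.07 -0.12 -0.07] op0.200 gf0.0
0.108 t14.9 [ 0.559  -0.1517  0.1071] F [ 0.4 -0.5 -0. ] M [-0.06 -0.08  0.  ] op0.204 gf0.0
grip t15.2 [ 0.5587 -0.152   0.1078] F [-4.5  0.5  1. ] M [-0.05  0.72  0.11] op0.102 gf20.0
```

```bash
cat >>h.py <<'E'
def arc(deg,off=-.0172,hx=.6996,hz=.115):
    t=np.radians(deg);return [hx-.141*np.cos(t)-.010*np.sin(t),-.152,hz+.141*np.sin(t)+.010*np.cos(t)+off]
E
python3 - <<'E'
from h import *
from workcell import bot
for a in range(6,61,6):
    bot.line_to(arc(a),max_speed=.06)
    if a%12==0: st(bot,a)
    F=np.linalg.norm(bot.current_contact_force())
    if F>22: st(bot,a);break
bot.hold(.3);st(bot)
im=[bot.read_camera(n) for n in("scene","wrist","top")]
cv2.imwrite("pics/g1.png",np.hstack([cv2.resize(im[0]["pixels"][120:330,60:340],(400,300)),cv2.resize(im[1]["pixels"],(400,300))]))
import pickle;pickle.dump(im,open("c1.pkl","wb"))
E
```

```text
12 t16.0 [ 0.5646 -0.1521  0.1387] F [15.5  0.7 -7.5] M [ 0.04 -2.64  0.07] op0.098 gf20.0
18 t16.4 [ 0.5698 -0.152   0.1526] F [ 26.1  -0.  -14.2] M [ 0.01 -4.37 -0.03] op0.102 gf20.0
 t16.7 [ 0.5697 -0.152   0.1523] F [ 25.8  -0.2 -14.2] M [ 0.07 -4.32  0.06] op0.104 gf20.0
```

View pics/g1.png

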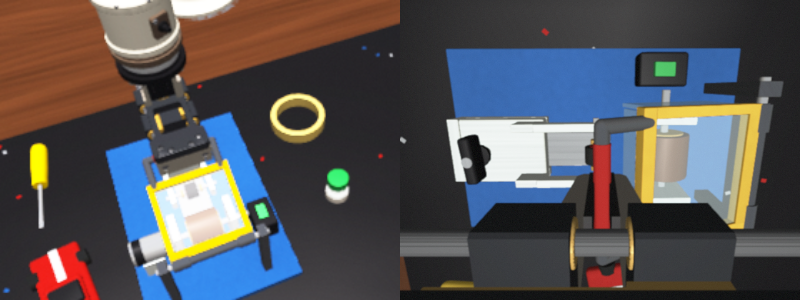

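The 26 N is purely radial, and it comes from a sign slip in my arc formula: x should be hx − 0.141cos + 0.010sin. The arm complied and stayed on the true arc. I'll fix the formula and go on.

```bash
sed -i 's/np.cos(t)-.010/np.cos(t)+.010/' h.py
python3 - <<'E'
from h import *
from workcell import bot
bot.line_to(arc(18.5),max_speed=.06);bot.hold(.2);st(bot,18.5)
for a in range(24,61,6):
    bot.line_to(arc(a),max_speed=.06);st(bot,a)
    if np.linalg.norm(bot.current_contact_force())>18: break
bot.hold(.3);st(bot)
im=[bot.read_camera(n) for n in("scene","wrist","top")]
cv2.imwrite("pics/g2.png",np.hstack([cv2.resize(im[0]["pixels"][120:330,60:340],(400,300)),cv2.resize(im[1]["pixels"],(400,300))]))
import pickle;pickle.dump(im,open("c1.pkl","wb"))
E
```

```text
18.5 t17.3 [ 0.5695 -0.152   0.152 ] F [ 5.  -0.8 -5. ] M [-0.1  -0.92  0.08] op0.097 gf20.0
24 t17.6 [ 0.5752 -0.152   0.1641] F [ 5.4 -1.6 -6.9] M [-0.12 -0.93  0.02] op0.103 gf20.0
30 t18.1 [ 0.5821 -0.1519  0.1762] F [ 4.  -0.9 -6.7] M [-0.19 -0.76  0.07] op0.101 gf20.0
36 t18.4 [ 0.5914 -0.1519  0.189 ] F [ 2.7 -0.8 -5.7] M [-0.11 -0.29  0.01] op0.102 gf20.0
42 t18.9 [ 0.6012 -0.1519  0.2001] F [-2.6  1.5 -2.2] M [ 0.09  0.5  -0.02] op0.101 gf20.0
48 t19.2 [ 0.6121 -0.1519  0.21  ] F [-7.1  1.1  2.6] M [0.21 1.1  0.01] op0.101 gf20.0
54 t19.6 [ 0.6242 -0.1519  0.219 ] F [-6.4  1.9  3.9] M [ 0.31  1.26 -0.04] op0.103 gf20.0
60 t20.1 [ 0.6375 -0.1518  0.2269] F [-7.8  3.2  6.7] M [0.34 1.34 0.  ] op0.107 gf20.0
 t20.4 [ 0.6373 -0.1518  0.2268] F [-7.   2.1  7.1] M [0.43 1.33 0.  ] op0.101 gf20.0
```

View pics/g2.png

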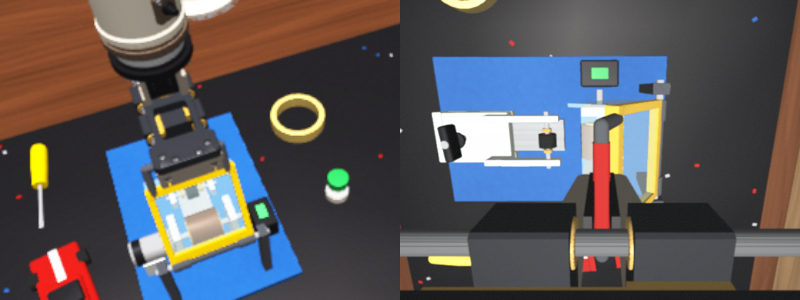

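The guard is up with the bar still in the fingers. In the wrist view the red bar's upper end is at about (602,143), and the wing at (451,142) still lies across the machine. I'll check the guard angle from that bar end.

```bash
python3 - <<'E'
from h import *
import pickle
s,c,t=pickle.load(open("c1.pkl","rb"))
h=cv2.cvtColor(c["pixels"],cv2.COLOR_BGR2HSV);m=cv2.inRange(h,(0,150,60),(8,255,255))|cv2.inRange(h,(172,150,60),(180,255,255))
k,l,st_,ce=cv2.connectedComponentsWithStats(m)
i=max(range(1,k),key=lambda i:st_[i,4]);X,Y,W,H,_=st_[i];print(st_[i])
for r in (Y+2,Y+20,Y+40): q=np.where(l[r]==i)[0];print(r,q.min(),q.max())
R=np.array(c["R"]);o=-R.T@c["t"]
u=np.where(l[Y+4]==i)[0].mean();d=R.T@np.array([(u-c["cx"])/c["fx"],(Y-c["cy"])/c["fy"],1])
for y in (-.1165,-.1185):
    p=o+d*(y-o[1])/d[1];print(y,p,"phi",np.degrees(np.arctan2(p[2]-.115,.6996-p[0]))-4.06, np.hypot(p[2]-.115,.6996-p[0]))
z=.242;p=ray(c,u,Y,z);print("x at z",p,"theta by x",np.degrees(np.arccos((.6996-p[0])/.1413))-4.06)
a=ray(c,(446-400)*1.4,125*1.4,.091);b=ray(c,(455-400)*1.4,160*1.4,.091);print("knob",a,b,np.arctan2(*(a-b)[1::-1]))
E
```

```text
[ 269  200   27  121 2715]
202 271 292
220 271 292
240 271 293
-0.1165 [ 0.63878511 -0.1165      0.24563411] phi 60.97632429669636 0.14409622691827764
-0.1185 [ 0.63877399 -0.1185      0.23644851] phi 59.33655825050905 0.13582910141110466
x at z [ 0.63878071 -0.11729126  0.242     ] theta by x 60.445358841356395
knob [ 0.45233471 -0.12826947  0.091     ] [ 0.45706107 -0.17200248  0.091     ] 1.6784515557020674
```

```bash
python3 - <<'E'
from h import *
from workcell import bot
bot.hold(.3);st(bot);print(bot.job_done())
E
```

```text
t20.8 [ 0.6373 -0.1519  0.2268] F [-6.8  3.1  5.8] M [0.43 1.28 0.01] op0.102 gf20.0
the job is handed in; nothing more can be done
None
```

I slackened the clamp knob about a quarter turn anticlockwise, drew the carriage back to its stop, and handed the job in with the gripper holding the guard at about 60° (within about 1° by camera); the car, tape, jar and screwdriver were left alone.

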